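# Seat the lock block and draw the head rail out of the stock tray

## Robot

A 7-joint arm with a two-finger parallel gripper is mounted at the origin on the work surface. World frame = base frame: x ahead of the robot, y to its left, z up, the work surface at z = 0. Lengths are in m, angles in rad, forces in N, time in s.
With the tool pointing down it reaches from about 0.4 to 0.875 m from the base axis. Payload 19.3 kg.
Tool frame: the origin (TCP) lies at the very end of the fingers, on their centre line; the grasp point (between the pads) lies 19 mm behind it; z points along the fingers, y is the direction in which the jaws open and shut (so a half turn about z gives the same grasp; the last joint's range is limited). The gripper opens to 85 mm and grips with 20 to 120 N. Pads are 22 mm wide; open, the fingers measure 114 mm over their backs; the gripper's body (76 mm by 85 mm) begins 54 mm behind the grasp point. The pads swing forward as they close: fully open they stand 13 mm farther back than shut.
Start: joints at [1.054, 0.521, -0.036, 1.599, 0.021, 1.021, -0.113], TCP at [0.27, -0.564, 0.209] pointing down, gripper open.
Joint ranges: [-2.91, 2.91], [-0.3, 2.13], [-1.5, 1.42], [0.17, 2.43], [-1.26, 4.41], [0.16, 1.93], [-2.52, 2.52]. Speed limits (rad/s): [1.89, 1.89, 2.39, 2.39, 3.01, 3.01, 3.01].

## Interface

Orientations are given as [roll, pitch, yaw] about the fixed x, y, z axes, in that order (R = Rz(yaw) Ry(pitch) Rx(roll)).
In Python, from workcell import bot, vision, job_done gives the robot as it stands.
- The arm moves only by the tool arm_command, never from a script. Its arguments are lists of equal length, an entry for each row: "gripper": the finger opening in cm, from 0 to 8.54; "slide": the shift along the tool's x, y, z in cm, a list of three; "turn": the turn, a rotation vector about the tool's x, y, z in degrees, a list of three. A call has 1 to 5 rows; each row is the pose to reach, as a shift and turn from the pose commanded when the call began, along the tool's axes at that moment; what a row does not reach only later rows make up. A row lasts 1/8 s, in which the tool goes at most 62.5 mm and 10.7 degrees, less where a joint would pass 70% of its speed; a pose out of reach is approached as far as the arm can. A call with a gripper value outside its range is refused whole. The fingers move at their own pace and stop on an object; "force" is the grip in N (left out, the last holds). Time passes only in rows, so rows that repeat a pose let the fingers close. It gives the time, the measured TCP pose, the force and the opening at its end, in the units of the state.
- bot.observe(): the state, without advancing time (a new reading comes with each control period).
- vision.grab_frame(name): name is "side" or "top" or "wrist"; returns the picture (400x640x3 uint8, blue, green, red); there is no depth.
- vision.camera_model(name): a dict with "mtx" (3x3 intrinsics, pixels), "T" (4x4, takes a point from camera to world coordinates). Camera axes: x right, y down, z forward; pixel columns grow to the right and rows downward; lengths in m; the calibration is good to about 2 mm. The wrist camera is an equidistant fisheye: a pixel r from the principal point sees the ray r / f radians off the axis. A picture is of the moment at which its call begins: read the wrist's pose just before it. camera_model takes no time and is no camera call; for the wrist camera it gives the pose at the moment of the call.
- job_done(): hands the job in, once; it reports no verdict.
The state is a dict: "clock": time; "qpos": joint angles; "qd": joint speeds; "joint_efforts": joint torques, N m; "position": TCP position; "tool_rot": TCP orientation; "force": force on the tool from outside, world axes, zero at the start; "moment": the same for the moment, N m; "grip_width": finger opening in m.
Only numpy, scipy, OpenCV 4.12 (cv2) and the standard library are available. Lean on these libraries where they do the work, as an engineer would, in place of code of your own. Each camera call takes 0.05 s, during which the arm holds its last target. There are 200 camera calls.

## Task

A short blind head rail lies in the stock tray on the bench with the plastic lock block in its top still standing proud. Press the block down flush into its recess, then take the rail, which is longer than the opening between the tray's two end boards, and tilt it end first out through that opening without forcing it against the boards. Finish while holding the rail still in the gripper, the whole of it well above the tray (at least 4 cm clear) and touching nothing else; leave the things lying around the tray where they are.

Things in the scene. Friction and masses are not known exactly. Their poses are not given: they have to be found in the camera images.
- tray: Light wooden stock tray, fixed to the bench, open at the top in its middle. Outside 188 (x) x 368 (y) x 83 mm without the boards; walls 9 mm and floor 8 mm thick, so inside 170 (x) x 350 (y) mm, 75 mm from inner floor to the underside of the boards. Origin: centre of the underside, on the bench; y is its long direction, z up. Its place and yaw vary.
- boards: The two plywood retaining boards fixed across the tray's ends, 6 mm thick, covering the last 84 mm of the inside at each end (undersides 83 mm and tops 89 mm above the bench). Between them lies the opening: 190 mm along the tray's y (from -95 to +95 mm) and 170 mm along its x. Same origin and axes as the tray.
- rail: Loose straight aluminium head rail, a channel open at the top with white end plugs, 26 mm wide (x), 250 mm long (y), 28 mm high, solid enough to grip across its 26 mm width; 0.18 to 0.35 kg, centre of mass near the middle of its length. Lies on the tray's inner floor roughly along the tray's y, its ends hidden under the boards. Origin: centre of its underside; y along its length, z up.
- rail_end_a (a point): Centre of the rail's end face at its +y end, 125 mm from the middle and 14 mm above its underside.
- rail_end_b (a point): Centre of the rail's end face at its -y end (the end nearer the lock block), 125 mm from the middle and 14 mm above its underside.
- block_top (a point): Centre of the top face of the white plastic lock block, 18.5 mm (rail x) by 34 mm (rail y), in the rail's channel 55 mm from the rail's middle towards its -y end. It stands 6 to 9 mm proud of the channel's rims at the start and is level with them when flush. It is the only white block in the opening.
- block (a joint): How far the lock block is pressed in, in m: 0 to 0.003 at the start, 0.009 is flush (a hard stop). It slides straight down (along the rail's -z) against a friction of about 6 N and stays where it is left.
- tape_roll: Bystander: grey roll of duct tape standing on its flat side, 90 mm diameter, 48 mm high, beyond the tray's +y end. Origin: centre of the underside.
- screwdriver: Bystander: screwdriver lying on the bench at the tray's +x side. Origin: on the bench under it.
- tape_measure: Bystander: black tape measure, 65 x 38 x 60 mm, beyond the tray's -y end. Origin: centre of the underside.

How it is judged:
On the way, in this order (a step that is already met when the one before it is completed fails the run):
1. the lock block is pressed flush, with the rail still lying in the tray (value of joint block above 0.0075 m and height (world z) of each of rail_end_a, rail_end_b below 0.06 m), for 0.2 s.
2. the rail is tilted, one end up through the opening while the other is still inside the tray (((height (world z) of rail_end_a above 0.095 m and height (world z) of rail_end_b below 0.085 m) or (height (world z) of rail_end_b above 0.095 m and height (world z) of rail_end_a below 0.085 m))), for 0.1 s.
At the end, for the whole second after the job is handed in: The block is flush (within 1.5 mm), the rail is held still in the fingers (under 40 mm/s) with both end centres more than 125 mm above the bench (36 mm above the boards), touching neither tray nor bystanders (value of joint block above 0.0075 m and height (world z) of each of rail_end_a, rail_end_b above 0.125 m and contact force between rail and the fingers above 1 N and contact force between rail and tray below 0.2 N and linear speed of rail below 0.04 m/s and contact force between rail and tape_roll below 0.2 N and contact force between rail and screwdriver below 0.2 N and contact force between rail and tape_measure below 0.2 N); the arm keeps its last pose, push and grip.
It fails at once if the rail is forced against the end boards (over 30 N) (contact force between rail and boards above 30 N).
It fails at once if the tape roll is moved by more than 30 mm (distance of tape_roll from where it was at the start of the episode above 0.03 m).
It fails at once if the screwdriver is moved by more than 30 mm (distance of screwdriver from where it was at the start of the episode above 0.03 m).
It fails at once if the tape measure is moved by more than 30 mm (distance of tape_measure from where it was at the start of the episode above 0.03 m).
It also fails if it takes over 48 s, if anything falls off the work surface, if the arm or the gripper's body presses on something with over 40 N, if the wrist force passes 120 N, or if a joint passes its speed limit or range.

## Working session

There is one attempt and no reset: what is moved stays moved. The work goes in short steps, Python scripts to look and compute and a tool call to move; the robot and the scene stay as the last step left them, time stands still between calls to the robot, and variables do not carry over. Pictures are saved under pics/ and viewed, about 8 in all and at most 12, crops included, and the job is handed in when it is done.

Besides the shell and the picture viewer there is one more tool, called after "Emit:" by a JSON object that holds its "fn" and its "kwargs", one argument or row to a line. arm_command: Moves the arm, as the interface text tells. Its arguments: {"type":"object","properties":{"gripper":{"type":"array","items":{"type":"number"}},"slide":{"type":"array","items":{"type":"array","items":{"type":"number"}}},"turn":{"type":"array","items":{"type":"array","items":{"type":"number"}}},"force":{"type":"number"}},"required":["gripper","slide","turn"]}

```bash
mkdir -p pics; python3 - <<'E'
from workcell import bot, vision
import cv2,numpy as np
s=bot.observe();print(s['clock'],s['position'],s['tool_rot'],s['grip_width'])
for n in('top','side'):
    im=vision.grab_frame(n);cv2.imwrite(f'pics/{n}0.png',im)
    m=vision.camera_model(n);print(n,np.round(m['mtx'],1).tolist(),np.round(m['T'],3).tolist())
E
```

```text
0.0 [ 0.26986321 -0.56333398  0.20811718] [-3.14043617e+00  8.91606642e-05  4.46808015e-01] 0.08539797681536358
top [[397.8, 0.0, 317.9], [0.0, 397.8, 199.8], [0.0, 0.0, 1.0]] [[0.005, -0.999, 0.05, 0.573], [-1.0, -0.004, 0.015, 0.033], [-0.015, -0.05, -0.999, 0.95], [0.0, 0.0, 0.0, 1.0]]
side [[438.1, 0.0, 317.0], [0.0, 438.1, 202.5], [0.0, 0.0, 1.0]] [[-0.964, -0.128, 0.232, 0.396], [-0.265, 0.494, -0.828, 0.796], [-0.009, -0.86, -0.51, 0.551], [0.0, 0.0, 0.0, 1.0]]
```

View pics/top0.png

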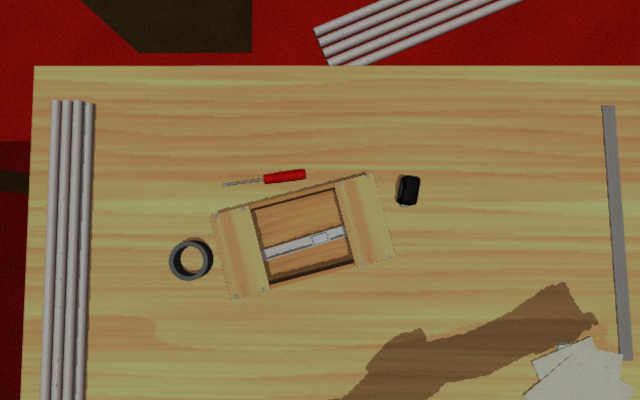

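View pics/side0.png

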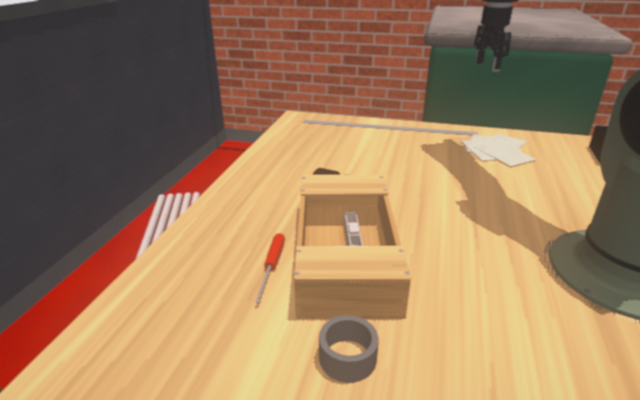

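The top view shows the rail running from about (264,253) to (345,232) with the block at about (320,239). The roll is at (190,260), the tape measure at (408,190) and the screwdriver at (265,178). Next I'll turn these pixels into positions.

```bash
cat > h.py <<'E'
import numpy as np,cv2
from workcell import bot,vision
def ray(n,uv,z,m=None):
    m=m or vision.camera_model(n);K=m['mtx'];T=m['T']
    uv=np.atleast_2d(uv).astype(float)
    d=np.c_[(uv-[K[0,2],K[1,2]])/[K[0,0],K[1,1]],np.ones(len(uv))]
    if n=='wrist':
        r=np.linalg.norm(d[:,:2],axis=1,keepdims=True)
        d=np.c_[d[:,:2]/r*np.sin(r),np.cos(r)]
    w=d@T[:3,:3].T
    return T[:3,3]+w*((z-T[2,3])/w[:,2:])
def fit(cnt):
    (c,(w,h),a)=cv2.minAreaRect(np.float32(cnt)); return c,w,h,a
E
python3 - <<'E'
from h import *
im=cv2.imread('pics/top0.png')
hsv=cv2.cvtColor(im,cv2.COLOR_BGR2HSV)
m=((hsv[...,1]<70)&(hsv[...,2]>90)).astype('uint8')
k=np.zeros_like(m);k[215:275,250:355]=1
m=cv2.morphologyEx(m*k,cv2.MORPH_CLOSE,np.ones((3,3)))
cs,_=cv2.findContours(m,0,2);c=max(cs,key=cv2.contourArea)
box=cv2.boxPoints(cv2.minAreaRect(c));print(box)
P=ray('top',box,.036);print(P.round(4),[np.linalg.norm(P[i]-P[i-1]).round(4) for i in range(4)])
print('block',ray('top',(320,239),.043))
# tray outer corners (board tops) by eye
B=ray('top',[(212,215),(372,173),(394,257),(235,298)],.089);print(B.round(3),B.mean(0),[np.linalg.norm(B[i]-B[i-1]).round(3) for i in range(4)])
O=ray('top',[(251,206),(336,187),(354,265),(269,286)],.083);print(O.round(3),O.mean(0))
big=cv2.resize(im[160:300,200:400],None,fx=4,fy=4,interpolation=cv2.INTER_CUBIC);cv2.imwrite('pics/crop.png',big)
E
```

```text
[[260.34604 249.85123]
 [343.43253 224.56403]
 [346.82352 235.7059 ]
 [263.73703 260.9931 ]]
[[ 0.5038  0.1775  0.036 ]
 [ 0.5627 -0.0127  0.036 ]
 [ 0.5372 -0.0205  0.036 ]
 [ 0.4785  0.1694  0.036 ]] [np.float64(0.0266), np.float64(0.1991), np.float64(0.0266), np.float64(0.1988)]
block [[0.52971336 0.04084076 0.043     ]]
[[ 0.583  0.275  0.089]
 [ 0.675 -0.072  0.089]
 [ 0.494 -0.119  0.089]
 [ 0.405  0.222  0.089]] [0.53920181 0.07682294 0.089     ] [np.float64(0.186), np.float64(0.359), np.float64(0.187), np.float64(0.353)]
[[ 0.603  0.192  0.083]
 [ 0.645  0.006  0.083]
 [ 0.476 -0.033  0.083]
 [ 0.43   0.15   0.083]] [0.53836158 0.07869939 0.083     ]
```

View pics/crop.png

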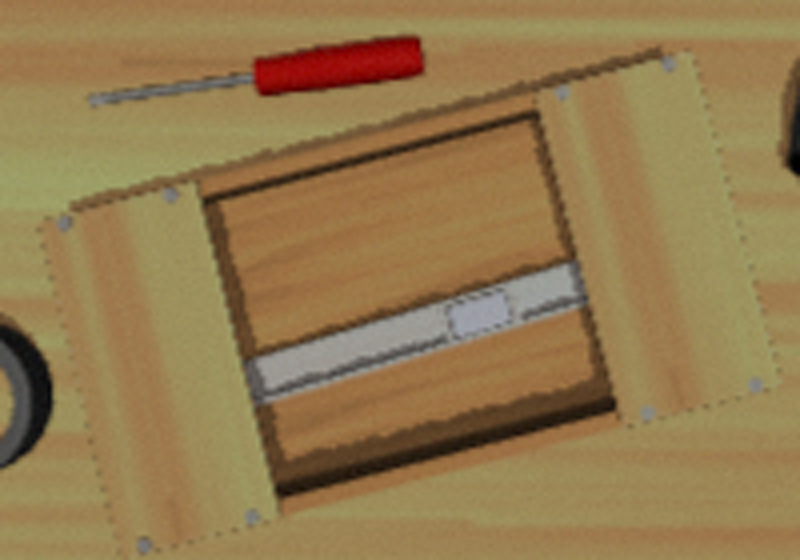

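The estimates agree with the given sizes: rail width 26.6 mm, tray about 356 x 187 mm. Rail yaw is about 17° and tray yaw about 15°. The −y end is only about 8 mm under its board, so I'll bring that end out first. Now I move over the block with the jaws shut.

Emit:
{"fn": "arm_command", "kwargs": {
  "gripper": [0,0,0,0,0],
  "slide": [
    [49.5,-43.3,0],
    [49.5,-43.3,0],
    [49.5,-43.3,0],
    [49.5,-43.3,0],
    [49.5,-43.3,0]
  ],
  "turn": [
    [0,0,-81.6],
    [0,0,-81.6],
    [0,0,-81.6],
    [0,0,-81.6],
    [0,0,-81.6]
  ]
}}

```text
clock: 0.72
position: [0.3936, -0.2746, 0.2087]
tool_rot: [3.142, 0.0, 1.39]
force: [2.1, -0.7, -0.4]
grip_width: -0.0
```

Emit:
{"fn": "arm_command", "kwargs": {
  "gripper": [0,0,0,0,0],
  "slide": [
    [33.5,7.7,0],
    [33.5,7.7,0],
    [33.5,7.7,0],
    [33.5,7.7,0],
    [33.5,7.7,0]
  ],
  "turn": [
    [0,0,-27.5],
    [0,0,-27.5],
    [0,0,-27.5],
    [0,0,-27.5],
    [0,0,-27.5]
  ]
}}

```text
clock: 1.35
position: [0.519, 0.0115, 0.2086]
tool_rot: [-3.141, 0.0, 1.864]
force: [0.5, -1.0, -0.0]
grip_width: -0.0001
```

```bash
python3 - <<'E'
from h import *
s=bot.observe();print(s['clock'],s['position'],np.degrees(s['tool_rot']),s['qpos'].round(2) if hasattr(s['qpos'],'round') else s['qpos'])
im=vision.grab_frame('wrist');cv2.imwrite('pics/w1.png',im)
m=vision.camera_model('wrist');print(m['mtx'],m['T'].round(4));np.savez('pics/w1.npz',**m)
E
```

```text
1.35 [0.51899022 0.01150337 0.20863814] [-1.79992062e+02  8.36338419e-03  1.06783635e+02] [ 0.29  0.4  -0.55  1.86  0.25  0.96 -0.08]
[[309.70691629   0.         321.84914732]
 [  0.         309.70691629 203.55883375]
 [  0.           0.           1.        ]] [[ 0.9556  0.2796  0.0934  0.4974]
 [ 0.2948 -0.9092 -0.294   0.0965]
 [ 0.0028  0.3084 -0.9512  0.376 ]
 [ 0.      0.      0.      1.    ]]
```

View pics/w1.png

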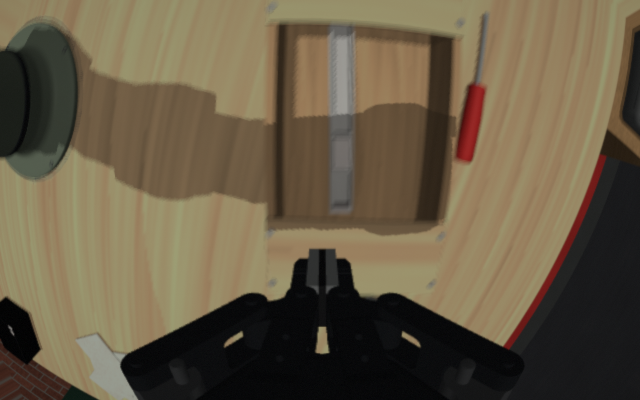

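The wrist view shows the rail between columns 331 and 354, visible from row 25 to 213. The block is at about (342,152), and the board edges are near rows 24 and 219. Refining from this.

```bash
python3 - <<'E'
from h import *
m=dict(np.load('pics/w1.npz'));im=cv2.imread('pics/w1.png')
r=lambda uv,z:ray('wrist',uv,z,m)
L=r([(329.5,30),(330,110),(330,210)],.036);R=r([(354.5,30),(354,110),(353,210)],.036)
C=(L+R)/2;print('rail',C.round(4),np.linalg.norm(L-R,axis=1).round(4)); d=C[0]-C[2];print('yaw',np.degrees(np.arctan2(-d[0],d[1])))
print('block',r([(341.5,136),(341.5,168),(341.5,152)],.043).round(4))
print('edges +y',r([(280,24),(460,36)],.086).round(4),'-y',r([(272,220),(442,221)],.086).round(4))
cv2.imwrite('pics/w1c.png',cv2.resize(im[10:240,250:480],None,fx=2.6,fy=2.6,interpolation=cv2.INTER_CUBIC))
E
```

```text
rail [[ 0.4937  0.1854  0.036 ]
 [ 0.5203  0.0997  0.036 ]
 [ 0.5551 -0.0094  0.036 ]] [0.027  0.0261 0.0269]
yaw 17.47893056953802
block [[0.5278 0.0726 0.043 ]
 [0.5387 0.0391 0.043 ]
 [0.5332 0.056  0.043 ]]
edges +y [[0.4377 0.1619 0.086 ]
 [0.6044 0.2116 0.086 ]] -y [[ 0.4829 -0.0246  0.086 ]
 [ 0.6534  0.0257  0.086 ]]
```

View pics/w1c.png

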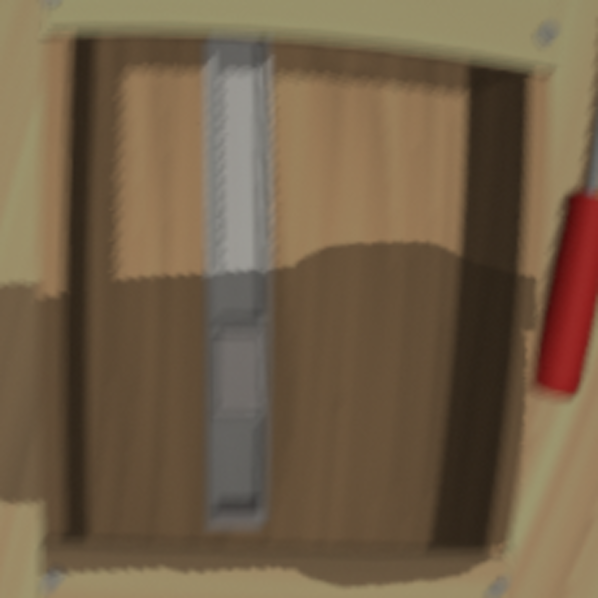

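The wrist picture is offset about 15 mm in y from the top view, because the arm was still moving when I took it. I'll settle over the block and measure again at rest.

Emit:
{"fn": "arm_command", "kwargs": {
  "gripper": [0,0,0,0],
  "slide": [
    [0,0,0],
    [0,0,0],
    [0,0,0],
    [0,0,0]
  ],
  "turn": [
    [0,0,0],
    [0,0,0],
    [0,0,0],
    [0,0,0]
  ]
}}

```text
clock: 1.9
position: [0.5184, 0.0089, 0.2088]
tool_rot: [3.142, 0.0, 1.863]
force: [-0.8, -0.4, 0.0]
grip_width: 0.0
```

```bash
python3 - <<'E'
from h import *
s=bot.observe();print(s['clock'],s['position'],np.degrees(s['tool_rot']),np.abs(s['qd']).max())
m=vision.camera_model('wrist');np.savez('pics/w2.npz',**m)
im=vision.grab_frame('wrist')
cv2.imwrite('pics/w2.png',im);cv2.imwrite('pics/w2c.png',cv2.resize(im[10:240,250:480],None,fx=2.6,fy=2.6,interpolation=cv2.INTER_CUBIC))
E
```

```text
1.9 [0.51843705 0.00894357 0.2088029 ] [1.79996811e+02 1.49845069e-02 1.06730142e+02] 0.004988563857895848
```

View pics/w2c.png

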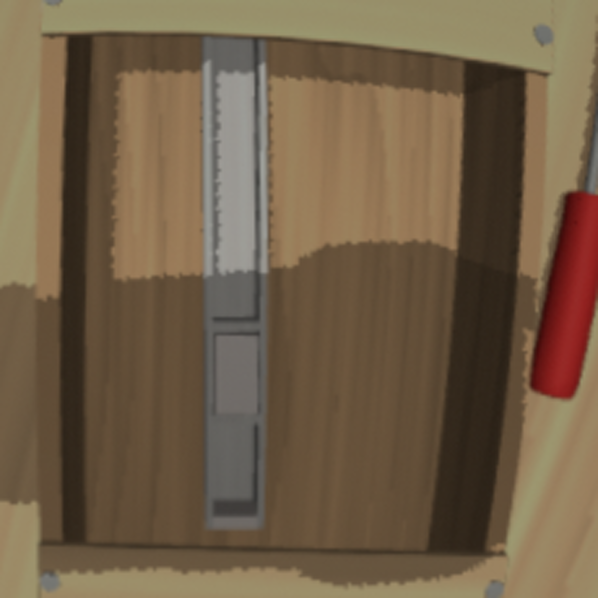

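```bash
python3 - <<'E'
from h import *
m=dict(np.load('pics/w2.npz'));m1=dict(np.load('pics/w1.npz'));print(m['T'].round(4), (m['T']-m1['T']).round(4)[:,3])
r=lambda c,z:ray('wrist',np.array(c,float)/2.6+[250,10]-.3,z,m)
L=r([(203,50),(205,200),(205,527)],.036);R=r([(267,50),(268,200),(263,527)],.036)
C=(L+R)/2;print('rail',C.round(4),np.linalg.norm(L-R,axis=1).round(4)); d=C[0]-C[2];print('yaw',np.degrees(np.arctan2(-d[0],d[1])))
b=r([(214,333),(262,333),(263,416),(214,416)],.043);print('block',b.mean(0).round(4),np.linalg.norm(b[0]-b[1]),np.linalg.norm(b[1]-b[2]))
e=r([(45,34),(548,74),(505,553),(42,542)],.088);print(e.round(4),e.mean(0),[np.linalg.norm(e[i]-e[i-1]).round(4) for i in range(4)])
print('top block',ray('top',(319.5,238.5),.043))
# side cam cross-check: project candidates into side and top image
for n in('side','top'):
    M=vision.camera_model(n)
    for p in (b.mean(0),ray('top',(319.5,238.5),.043)[0]):
        q=np.linalg.inv(M['T'])@np.r_[p,1];q=M['mtx']@q[:3];print(n,q[:2]/q[2])
E
```

```text
[[ 9.581e-01  2.723e-01  8.910e-02  4.957e-01]
 [ 2.865e-01 -9.102e-01 -2.990e-01  8.600e-02]
 [-3.000e-04  3.121e-01 -9.501e-01  3.755e-01]
 [ 0.000e+00  0.000e+00  0.000e+00  1.000e+00]] [-0.0018 -0.0105 -0.0005  0.    ]
rail [[ 0.4898  0.1737  0.036 ]
 [ 0.509   0.1116  0.036 ]
 [ 0.5506 -0.0253  0.036 ]] [0.0265 0.0261 0.0261]
yaw 16.99523257517512
block [0.5309 0.0417 0.043 ] 0.01985985354861026 0.0352656544207293
[[ 0.4244  0.1484  0.088 ]
 [ 0.603   0.1956  0.088 ]
 [ 0.652   0.0124  0.088 ]
 [ 0.4732 -0.0354  0.088 ]] [0.53811853 0.08025646 0.088     ] [np.float64(0.1902), np.float64(0.1848), np.float64(0.1897), np.float64(0.1851)]
top block [[0.53083893 0.04198258 0.043     ]]
side [352.46266486 225.25636666]
side [352.45356796 225.32708214]
top [319.6171577  238.48553636]
top [319.5 238.5]
```

At rest the two cameras agree to 0.3 mm: block at (0.531, 0.042), rail yaw 17.0°, opening length 190 mm, tray centre (0.538, 0.080). Now I align and descend above the block.

Emit:
{"fn": "arm_command", "kwargs": {
  "gripper": [0,0,0,0,0],
  "slide": [
    [2.8,2.15,4],
    [2.8,2.15,9],
    [2.8,2.15,14.5],
    [2.8,2.15,14.5],
    [2.8,2.15,14.5]
  ],
  "turn": [
    [0,0,-0.3],
    [0,0,-0.3],
    [0,0,-0.3],
    [0,0,-0.3],
    [0,0,-0.3]
  ]
}}

```text
clock: 2.58
position: [0.5319, 0.0429, 0.0655]
tool_rot: [3.14, 0.0, 1.869]
force: [-0.4, 0.1, 0.8]
grip_width: 0.0002
```

Emit:
{"fn": "arm_command", "kwargs": {
  "gripper": [0,0,0,0,0],
  "slide": [
    [0,0,1.5],
    [0,0,2.0],
    [0,0,2.3],
    [0,0,2.6],
    [0,0,2.6]
  ],
  "turn": [
    [0,0,0],
    [0,0,0],
    [0,0,0],
    [0,0,0],
    [0,0,0]
  ]
}}

```text
clock: 3.2
position: [0.531, 0.0429, 0.0377]
tool_rot: [-3.141, -0.0, 1.869]
force: [-0.1, 1.1, -0.2]
grip_width: -0.0002
```

Emit:
{"fn": "arm_command", "kwargs": {
  "gripper": [0,0,0,0,0],
  "slide": [
    [0,0,0.1],
    [0,0,0.2],
    [0,0,0.2],
    [0,0,0.2],
    [0,0,0.2]
  ],
  "turn": [
    [0,0,0],
    [0,0,0],
    [0,0,0],
    [0,0,0],
    [0,0,0]
  ]
}}

```text
clock: 3.82
position: [0.5311, 0.0428, 0.0357]
tool_rot: [3.142, 0.0, 1.869]
force: [-0.3, -0.4, 0.5]
grip_width: -0.0002
```

Emit:
{"fn": "arm_command", "kwargs": {
  "gripper": [0,0,0,0],
  "slide": [
    [0,0,0.1],
    [0,0,0.2],
    [0,0,0.2],
    [0,0,0.2]
  ],
  "turn": [
    [0,0,0],
    [0,0,0],
    [0,0,0],
    [0,0,0]
  ]
}}

```text
clock: 4.32
position: [0.531, 0.0428, 0.0337]
tool_rot: [3.142, 0.0, 1.869]
force: [-0.1, -0.5, 0.2]
grip_width: 0.0005
```

```bash
python3 - <<'E'
from h import *
s=bot.observe();print(s['position'],s['force'],s['joint_efforts'])
im=vision.grab_frame('wrist');im2=vision.grab_frame('side')
a=cv2.resize(im[100:300,240:400],(480,600),interpolation=cv2.INTER_CUBIC)
b=cv2.resize(im2[150:300,295:375],(320,600),interpolation=cv2.INTER_CUBIC)
cv2.imwrite('pics/p3.png',np.hstack([a,b]))
E
```

```text
[0.53104932 0.0428404  0.03370981] [-0.11369721 -0.5159655   0.2356686 ] [-1.44579500e-02 -8.94075322e+01 -7.28687122e+00 -2.25339317e+01
  1.40903459e-02 -1.03802122e-03 -2.05769742e-03]
```

View pics/p3.png

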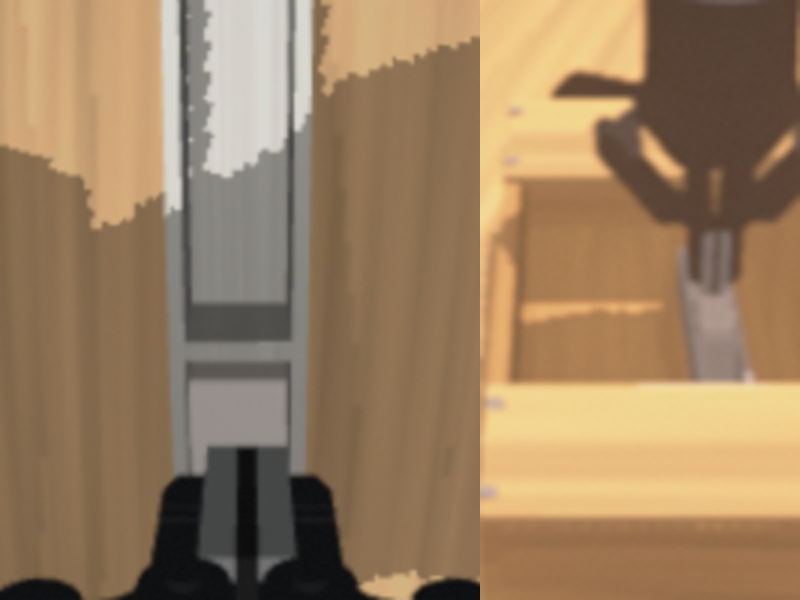

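The block is under the pads and looks low, but there's no contact force at z = 0.0337. I'll go down in small steps until the hard stop is felt.

Emit:
{"fn": "arm_command", "kwargs": {
  "gripper": [0,0,0],
  "slide": [
    [0,0,0.1],
    [0,0,0.15],
    [0,0,0.15]
  ],
  "turn": [
    [0,0,0],
    [0,0,0],
    [0,0,0]
  ]
}}

```text
clock: 4.8
position: [0.531, 0.0429, 0.0321]
tool_rot: [-3.141, -0.0, 1.869]
force: [-0.5, -0.2, 0.5]
grip_width: -0.0002
```

```bash
python3 - <<'E'
from h import *
s=bot.observe();m=vision.camera_model('wrist');p=s['position'];print(p)
T=np.linalg.inv(m['T']);K=m['mtx']
def pr(q):
    c=T[:3,:3]@q+T[:3,3];th=np.arctan2(np.hypot(c[0],c[1]),c[2]);ph=np.arctan2(c[1],c[0])
    return np.array([K[0,2]+K[0,0]*th*np.cos(ph),K[1,2]+K[0,0]*th*np.sin(ph)])
u=np.array([-.2924,.9563,0]);x=np.array([.9563,.2924,0])
crop=lambda q:((pr(q)-[240,100])*3).round(0)
for n,q in dict(tipfront=p+.011*u,tipL=p+.011*u-.011*x,tipR=p+.011*u+.011*x).items():print(n,crop(q))
blk=np.array([.5309,.0418,0])
for z in(.034,.036,.040,.044):print(z,'block +y edge',crop(blk+.017*u-.00925*x+[0,0,z]),crop(blk+.017*u+.00925*x+[0,0,z]),'rail L/R',crop(blk+.04*u-.013*x+[0,0,z])[0],crop(blk+.04*u+.013*x+[0,0,z])[0])
im=vision.grab_frame('wrist');cv2.imwrite('pics/w4.png',im)
im=vision.grab_frame('side');cv2.imwrite('pics/s4.png',im)
E
```

```text
[0.5309718  0.04285239 0.03213872]
tipfront [244. 382.]
tipL [188. 382.]
tipR [301. 382.]
0.034 block +y edge [194. 361.] [291. 361.] rail L/R 171.0 313.0
0.036 block +y edge [193. 365.] [292. 365.] rail L/R 171.0 314.0
0.04 block +y edge [192. 373.] [293. 373.] rail L/R 169.0 316.0
0.044 block +y edge [191. 381.] [294. 382.] rail L/R 167.0 317.0
```

The block edge is still at z ≈ 0.043, and the visible fingertips sit higher than the nominal TCP, so they haven't touched yet. I'll keep going down and watch the force.

Emit:
{"fn": "arm_command", "kwargs": {
  "gripper": [0,0,0,0,0],
  "slide": [
    [0,0,0.1],
    [0,0,0.2],
    [0,0,0.3],
    [0,0,0.4],
    [0,0,0.4]
  ],
  "turn": [
    [0,0,0],
    [0,0,0],
    [0,0,0],
    [0,0,0],
    [0,0,0]
  ]
}}

```text
clock: 5.52
position: [0.531, 0.0429, 0.0281]
tool_rot: [-3.141, -0.0, 1.869]
force: [0.8, 0.6, 0.6]
grip_width: 0.0004
```

Emit:
{"fn": "arm_command", "kwargs": {
  "gripper": [0,0,0,0,0],
  "slide": [
    [0,0,0.1],
    [0,0,0.2],
    [0,0,0.3],
    [0,0,0.3],
    [0,0,0.3]
  ],
  "turn": [
    [0,0,0],
    [0,0,0],
    [0,0,0],
    [0,0,0],
    [0,0,0]
  ]
}}

```text
clock: 6.15
position: [0.531, 0.0428, 0.0252]
tool_rot: [-3.142, -0.0, 1.869]
force: [-0.1, 0.3, 0.0]
grip_width: -0.0001
```

```bash
python3 - <<'E'
from h import *
s=bot.observe();p=s['position'];m=vision.camera_model('wrist');im=vision.grab_frame('wrist')
T=np.linalg.inv(m['T']);K=m['mtx']
def pr(q):
    c=T[:3,:3]@q+T[:3,3];th=np.arctan2(np.hypot(c[0],c[1]),c[2]);ph=np.arctan2(c[1],c[0])
    return np.array([K[0,2]+K[0,0]*th*np.cos(ph),K[1,2]+K[0,0]*th*np.sin(ph)])
u=np.array([-.2924,.9563,0])
for h in np.arange(0,.031,.005):print(h,[pr(p+f*u+[0,0,h]).round(1)[1] for f in(0,.005,.011)])
im2=vision.grab_frame('side')
S=vision.camera_model('side')
for h in np.arange(0,.031,.005):
    q=S['mtx']@(np.linalg.inv(S['T'])@np.r_[p+.011*u+[0,0,h],1])[:3];print(h,(q[:2]/q[2]).round(1))
a=cv2.resize(im[120:270,270:370],(400,600),interpolation=cv2.INTER_CUBIC)
b=cv2.resize(im2[190:250,333:373],(400,600),interpolation=cv2.INTER_CUBIC)
cv2.imwrite('pics/p5.png',np.hstack([a,b]))
E
```

```text
0.0 [np.float64(244.4), np.float64(236.7), np.float64(227.4)]
0.005 [np.float64(248.1), np.float64(240.3), np.float64(230.7)]
0.01 [np.float64(252.0), np.float64(244.1), np.float64(234.3)]
0.015 [np.float64(256.1), np.float64(248.0), np.float64(238.0)]
0.02 [np.float64(260.4), np.float64(252.2), np.float64(242.0)]
0.025 [np.float64(265.0), np.float64(256.6), np.float64(246.2)]
0.03 [np.float64(269.8), np.float64(261.3), np.float64(250.6)]
0.0 [352.5 235.6]
0.005 [352.6 233.6]
0.01 [352.7 231.6]
0.015 [352.8 229.6]
0.02 [352.8 227.6]
0.025 [352.9 225.6]
0.03 [353.  223.6]
```

View pics/p5.png

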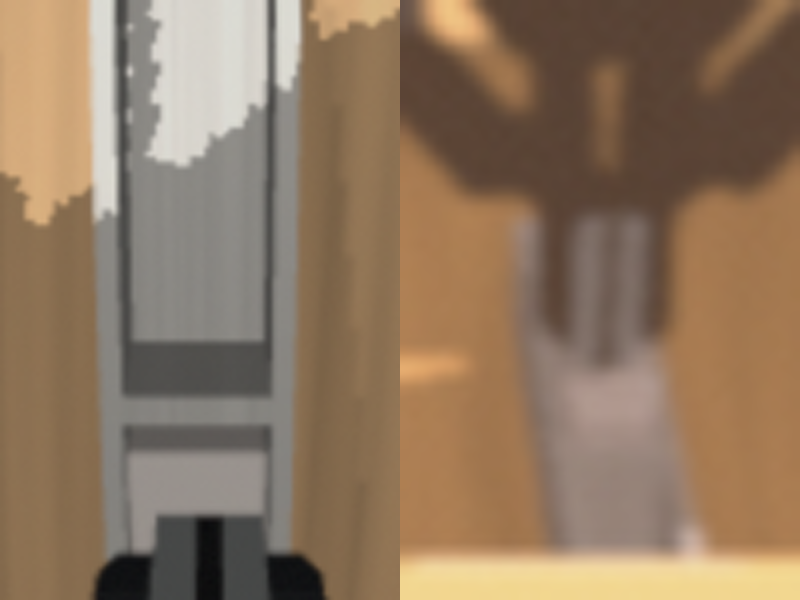

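In both views the real fingertips are about 20 mm behind the reported TCP, so their height is about 0.046 against 0.043 for the block. Continuing down.

Emit:
{"fn": "arm_command", "kwargs": {
  "gripper": [0,0,0,0,0],
  "slide": [
    [0,0,0.1],
    [0,0,0.2],
    [0,0,0.3],
    [0,0,0.4],
    [0,0,0.4]
  ],
  "turn": [
    [0,0,0],
    [0,0,0],
    [0,0,0],
    [0,0,0],
    [0,0,0]
  ]
}}

```text
clock: 6.88
position: [0.531, 0.0428, 0.0211]
tool_rot: [-3.141, -0.0, 1.869]
force: [0.4, 1.1, -0.4]
grip_width: -0.0003
```

Emit:
{"fn": "arm_command", "kwargs": {
  "gripper": [0,0,0,0],
  "slide": [
    [0,0,0.1],
    [0,0,0.2],
    [0,0,0.3],
    [0,0,0.3]
  ],
  "turn": [
    [0,0,0],
    [0,0,0],
    [0,0,0],
    [0,0,0]
  ]
}}

```text
clock: 7.38
position: [0.5311, 0.0429, 0.0183]
tool_rot: [3.141, 0.0, 1.869]
force: [-1.3, -0.1, 3.1]
grip_width: 0.0001
```

Emit:
{"fn": "arm_command", "kwargs": {
  "gripper": [0,0,0,0],
  "slide": [
    [0,0,0.1],
    [0,0,0.2],
    [0,0,0.3],
    [0,0,0.3]
  ],
  "turn": [
    [0,0,0],
    [0,0,0],
    [0,0,0],
    [0,0,0]
  ]
}}

```text
clock: 7.88
position: [0.531, 0.0429, 0.0152]
tool_rot: [3.141, 0.0, 1.87]
force: [-0.8, -0.1, 2.4]
grip_width: 0.0001
```

Emit:
{"fn": "arm_command", "kwargs": {
  "gripper": [0,0,0,0],
  "slide": [
    [0,0,0.1],
    [0,0,0.2],
    [0,0,0.3],
    [0,0,0.3]
  ],
  "turn": [
    [0,0,0],
    [0,0,0],
    [0,0,0],
    [0,0,0]
  ]
}}

```text
clock: 8.38
position: [0.5313, 0.0429, 0.0132]
tool_rot: [3.141, 0.001, 1.869]
force: [-6.4, -0.9, 29.3]
grip_width: -0.0001
```

29 N at the hard stop. I'll hold briefly, then rise, open to 5 cm and shift 2 cm along the rail to the grasp station.

Emit:
{"fn": "arm_command", "kwargs": {
  "gripper": [0,0,0,5,5],
  "slide": [
    [0,0,0.1],
    [0,0,0.1],
    [0,0,-3],
    [2,0,-4.5],
    [2,0,-4.5]
  ],
  "turn": [
    [0,0,0],
    [0,0,0],
    [0,0,0],
    [0,0,0],
    [0,0,0]
  ]
}}

```text
clock: 9.0
position: [0.5251, 0.0642, 0.058]
tool_rot: [3.14, -0.001, 1.872]
force: [-0.1, -0.8, -0.2]
grip_width: 0.0359
```

Emit:
{"fn": "arm_command", "kwargs": {
  "gripper": [5,5,5],
  "slide": [
    [0,0,0],
    [0,0,0],
    [0,0,0]
  ],
  "turn": [
    [0,0,0],
    [0,0,0],
    [0,0,0]
  ]
}}

```text
clock: 9.38
position: [0.5249, 0.0617, 0.0567]
tool_rot: [-3.141, -0.0, 1.869]
force: [-0.6, 0.1, 0.1]
grip_width: 0.05
```

```bash
python3 - <<'E'
from h import *
s=bot.observe();p=s['position'];m=vision.camera_model('wrist');print(s['clock'],p,s['grip_width']);np.savez('pics/w6.npz',**m)
im=vision.grab_frame('wrist');cv2.imwrite('pics/w6.png',im)
T=np.linalg.inv(m['T']);K=m['mtx']
def pr(q):
    c=T[:3,:3]@q+T[:3,3];th=np.arctan2(np.hypot(c[0],c[1]),c[2]);ph=np.arctan2(c[1],c[0])
    return np.array([K[0,2]+K[0,0]*th*np.cos(ph),K[1,2]+K[0,0]*th*np.sin(ph)])
u=np.array([-.2924,.9563,0]);b=np.array([.5309,.0418,0])
for z in(.036,.043):print(z,[((pr(b+f*u+[0,0,z])-[260,100])*3.0).round() for f in(.017,-.017)])
cv2.imwrite('pics/w6c.png',cv2.resize(im[100:300,260:400],None,fx=3,fy=3,interpolation=cv2.INTER_CUBIC))
E
```

```text
9.375 [0.52492512 0.0616997  0.0566909 ] 0.049964881590867274
0.036 [array([184., 408.]), array([184., 539.])]
0.043 [array([184., 421.]), array([184., 555.])]
```

View pics/w6c.png

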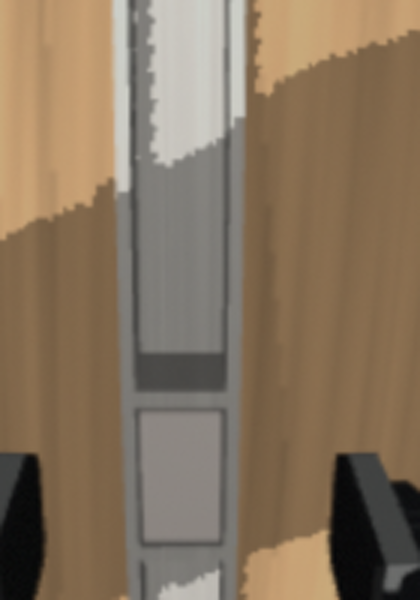

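The block edges at rows 410 and 543 match the flush prediction (408 and 539, against 421 and 555 if still proud). The rail is centred between the fingers, so I descend to grasp it.

Emit:
{"fn": "arm_command", "kwargs": {
  "gripper": [5,5,5,5,5],
  "slide": [
    [0,0,2.5],
    [0,0,4.5],
    [0,0,6.0],
    [0,0,6.6],
    [0,0,6.6]
  ],
  "turn": [
    [0,0,0],
    [0,0,0],
    [0,0,0],
    [0,0,0],
    [0,0,0]
  ]
}}

```text
clock: 10.05
position: [0.5251, 0.062, -0.0089]
tool_rot: [-3.141, -0.0, 1.87]
force: [-0.6, 0.2, 0.2]
grip_width: 0.0503
```

Emit:
{"fn": "arm_command", "kwargs": {
  "gripper": [2,2,2,2,2],
  "slide": [
    [0,0,0],
    [0,0,0],
    [0,0,0],
    [0,0,0],
    [0,0,0]
  ],
  "turn": [
    [0,0,0],
    [0,0,0],
    [0,0,0],
    [0,0,0],
    [0,0,0]
  ],
  "force": 100
}}

```text
clock: 10.68
position: [0.5254, 0.0619, -0.0079]
tool_rot: [3.141, 0.0, 1.869]
force: [-3.6, -0.8, 12.1]
grip_width: 0.0237
```

Emit:
{"fn": "arm_command", "kwargs": {
  "gripper": [2,2,2,2,2],
  "slide": [
    [0,0,-0.3],
    [0,0,-0.6],
    [0.6,0,-0.8],
    [1.3,0,-0.8],
    [1.3,0,-0.8]
  ],
  "turn": [
    [0,0,0],
    [0,0,0],
    [0,0,0],
    [0,0,0],
    [0,0,0]
  ]
}}

```text
clock: 11.3
position: [0.521, 0.0753, -0.0008]
tool_rot: [-3.142, -0.0, 1.871]
force: [-0.2, -0.2, -2.5]
grip_width: 0.0239
```

```bash
python3 - <<'E'
from h import *
s=bot.observe();print(s['clock'],s['position'],s['force'],s['moment'],s['grip_width'])
m=vision.camera_model('wrist');np.savez('pics/w7.npz',**m)
im=vision.grab_frame('wrist');im2=vision.grab_frame('side')
a=cv2.resize(im[0:270,250:430],(400,600),interpolation=cv2.INTER_CUBIC)
b=cv2.resize(im2[160:310,290:390],(400,600),interpolation=cv2.INTER_CUBIC)
cv2.imwrite('pics/p7.png',np.hstack([a,b]))
E
```

```text
11.3 [ 0.52104003  0.07531395 -0.00082732] [-0.23625573 -0.16185065 -2.48573214] [-0.08442402 -0.01267175 -0.00606526] 0.023859314470021688
```

View pics/p7.png

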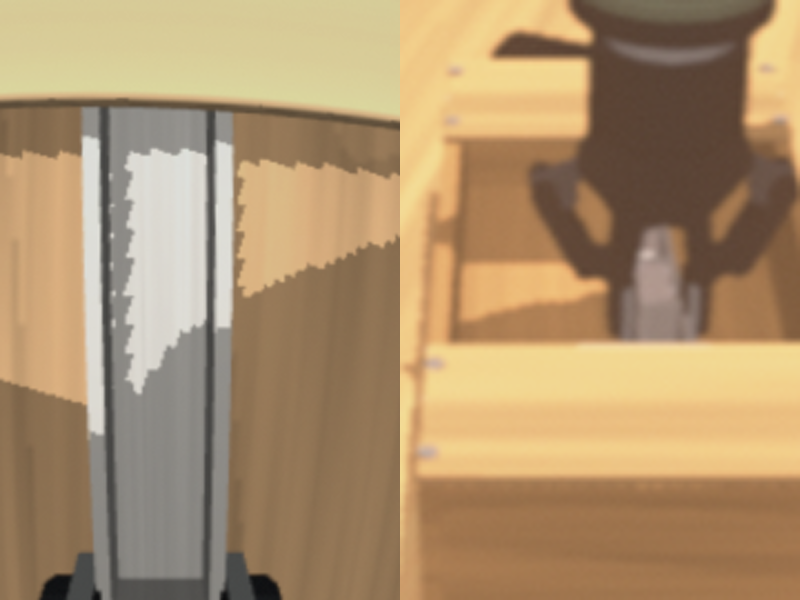

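The rail is gripped and lifted (2.5 N carried), with the a end still under its board. Next I tilt the b end up about end a, in 5° steps to 20°. Computed clearances are 7 mm or more.

Emit:
{"fn": "arm_command", "kwargs": {
  "gripper": [2,2,2,2,2],
  "slide": [
    [0,0,-1.3],
    [0,0,-2.7],
    [0,0,-4.05],
    [0,0,-5.4],
    [0,0,-5.4]
  ],
  "turn": [
    [0,-5,0],
    [0,-10,0],
    [0,-15,0],
    [0,-20,0],
    [0,-20,0]
  ]
}}

```text
clock: 12.02
position: [0.5213, 0.0764, 0.0534]
tool_rot: [3.141, 0.349, 1.873]
force: [0.3, 1.1, -2.4]
grip_width: 0.024
```

Emit:
{"fn": "arm_command", "kwargs": {
  "gripper": [2,2,2,2],
  "slide": [
    [-0.35,0,-1.0],
    [-0.7,0,-2.0],
    [-0.7,0,-2.0],
    [-0.7,0,-2.0]
  ],
  "turn": [
    [0,-4,0],
    [0,-8,0],
    [0,-8,0],
    [0,-8,0]
  ]
}}

```text
clock: 12.52
position: [0.5211, 0.0736, 0.0738]
tool_rot: [-3.141, 0.487, 1.869]
force: [0.0, 0.1, -2.4]
grip_width: 0.024
```

```bash
python3 - <<'E'
from h import *
s=bot.observe();print(s['clock'],s['position'],np.degrees(s['tool_rot']),s['force'],s['moment'],s['grip_width'],np.round(s['qpos'],2))
im2=vision.grab_frame('side')
cv2.imwrite('pics/p8.png',cv2.resize(im2[130:330,220:460],None,fx=2.5,fy=2.5))
E
```

```text
12.525 [0.5211389  0.0736429  0.07384992] [-179.94733466   27.89137254  107.06136274] [ 0.01177258  0.13513693 -2.39241114] [0.62011148 0.18659049 0.02383418] 0.024032936801630073 [-0.49  0.63 -0.1   1.98  0.75  0.83 -0.88]
```

View pics/p8.png

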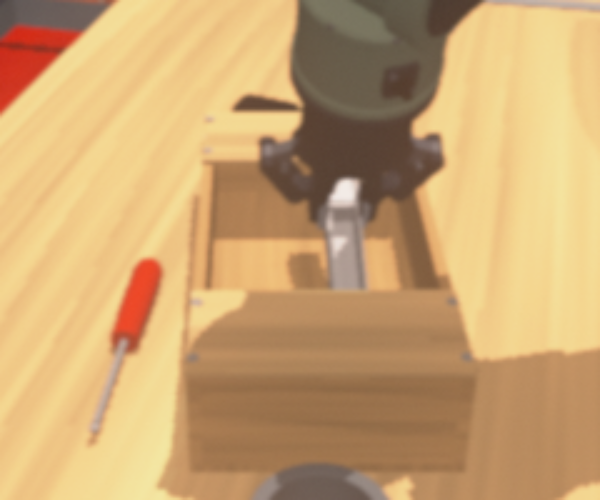

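The rail is tilted with its b end up through the opening, and the force is weight only. Now I draw it out along its axis.

Emit:
{"fn": "arm_command", "kwargs": {
  "gripper": [2,2,2,2,2],
  "slide": [
    [-2,0,0],
    [-4.5,0,0],
    [-7,0,0],
    [-10,0,0],
    [-10,0,0]
  ],
  "turn": [
    [0,0,0],
    [0,0,0],
    [0,0,0],
    [0,0,0],
    [0,0,0]
  ]
}}

```text
clock: 13.2
position: [0.5477, -0.0136, 0.1229]
tool_rot: [3.14, 0.49, 1.864]
force: [0.0, 0.4, -2.8]
grip_width: 0.0241
```

Emit:
{"fn": "arm_command", "kwargs": {
  "gripper": [2,2,2,2,2],
  "slide": [
    [-1.2,0,-2.2],
    [-2.8,0,-5.3],
    [-4.2,0,-8],
    [-5.6,0,-10.6],
    [-5.6,0,-10.6]
  ],
  "turn": [
    [0,0,0],
    [0,0,0],
    [0,0,0],
    [0,0,0],
    [0,0,0]
  ]
}}

```text
clock: 13.82
position: [0.5477, -0.0099, 0.243]
tool_rot: [3.138, 0.488, 1.867]
force: [0.3, -0.4, -2.2]
grip_width: 0.0243
```

Emit:
{"fn": "arm_command", "kwargs": {
  "gripper": [2,2,2,2,2],
  "slide": [
    [0,0,0],
    [0,0,0],
    [0,0,0],
    [0,0,0],
    [0,0,0]
  ],
  "turn": [
    [0,0,0],
    [0,0,0],
    [0,0,0],
    [0,0,0],
    [0,0,0]
  ]
}}

```text
clock: 14.45
position: [0.5471, -0.0094, 0.2411]
tool_rot: [-3.141, 0.489, 1.87]
force: [0.2, 0.3, -3.0]
grip_width: 0.0241
```

```bash
python3 - <<'E'
from h import *
s=bot.observe();print(s['clock'],s['position'],np.degrees(s['tool_rot']),s['force'],s['grip_width'],np.abs(s['qd']).max())
a=vision.grab_frame('side');b=vision.grab_frame('top')
cv2.imwrite('pics/p9.png',np.vstack([cv2.resize(a[20:380,200:500],(360,432)),]) if 0 else np.hstack([cv2.resize(a[20:380,200:500],(400,480)),cv2.resize(b[100:340,160:460],(400,320)) if 0 else cv2.resize(b[60:384,150:420],(400,480))]))
E
```

```text
14.45 [ 0.5470734  -0.0094108   0.24108161] [-179.98541845   27.9972745   107.1268229 ] [ 0.22430306  0.29777139 -2.9961169 ] 0.02410203399181977 0.0025729362380286233
```

View pics/p9.png

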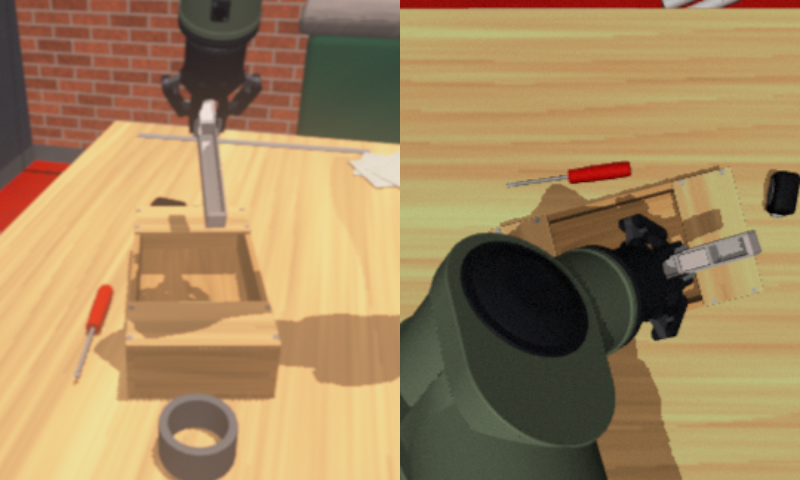

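The rail hangs clear and still, tilted, with its a end at about side pixel (361,182). The bystanders are where they were. I'll check that end against its projection, then hand in.

```bash
python3 - <<'E'
from h import *
from workcell import job_done
from scipy.spatial.transform import Rotation as R
s=bot.observe();Q=R.from_euler('xyz',s['tool_rot']).as_matrix()
S=vision.camera_model('side')
ok=True
for X in(.159,-.091):
    p=s['position']+Q@np.array([X,0,-.030]);q=S['mtx']@(np.linalg.inv(S['T'])@np.r_[p,1])[:3]
    print(p.round(3),(q[:2]/q[2]).round(0)); ok&=p[2]>.15
    if X>0: ok&=np.hypot(*(q[:2]/q[2]-[361,182]))<12
print(ok)
if ok: print(job_done())
E
```

```text
[0.502 0.138 0.193] [361. 185.]
[ 0.567 -0.073  0.31 ] [351.  81.]
True
the job is handed in; nothing more can be done
None
```

I handed the job in at about 14.5 s of robot time, with the rail held still in the gripper above the tray; no verdict was reported.

- **Block:** I pressed it with the shut fingers until I felt the hard stop at about 29 N. The wrist picture afterwards matched a flush block: edges at rows 410 and 543, against 408 and 539 predicted. I did not check it again after lifting.
- **Removal:** I gripped the rail about 34 mm from its middle on the block side and shifted it 13 mm towards its +y end. I then tilted the block end up through the opening to 28° and drew it out along its axis. After each tilt and pull-out step, the force was only the rail's weight, about 2.5 N.
- **Final state:** The end centres are at about 193 mm and 310 mm above the bench, and the a end's side-camera pixel agrees with that. The arm was at rest, and the rail was clear of the tray. The tape roll, screwdriver and tape measure looked unmoved by eye.

Three readings disagreed with what I expected:
- **Finger length:** The real shut fingertips lie about 23 mm behind the reported TCP. My first descent found no block where it should have been, so I went by the images and the felt force instead.
- **Wrist picture:** The first one was about 15 mm off because the arm was still moving. I measured again at rest, and it then agreed with the top camera to 0.3 mm.
- **Jaw reading:** The jaws read 24 mm on the 26 mm rail. The grip held steady throughout.

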